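# Park the print roller on its stand

### The job

Push the orange print roller slowly up the ramp of the blue roller stand with your fingertips, keeping a finger behind it all the way so that it never runs loose on the slope, until it drops into the seat against the yellow stop. Then push the red knob of the keeper arm round until the arm lies fully across the lane behind the roller. Do not lift the roller, and leave the jar, tape, star knob and bolt where they are.

Things in the scene. Friction and masses are not known exactly. Their poses are not given: they have to be found in the camera images.
- stand: Blue roller stand, fixed, 270 x 120 mm. Origin on the table in mid-lane; x uphill along the lane, y left, z up: the frame of all mm below. Lane 100 wide between 10 thick side plates, tops at z 46. Floor: level apron x -150 to -60 at z 12, open at the low end; 8 degree ramp x -60 to 70, up to z 30.3; step 3 down to the level seat, z 27.3; yellow stop, face at x 109, top z 62.
- roller: Loose orange cylinder, diameter 50 and length 96 mm, about 0.35 kg. Origin in its middle on its axis; its own y axis is the cylinder's axis and lies across the lane, x and z turn with it as it rolls. It starts in a shallow groove across the apron, axis at x -100, z 35.7 in the stand frame; 1 to 2 N pushes it out. Smooth; pushed off-centre it skews in the lane, pushed with two spread fingertips it stays square.
- seat (a point): Where the roller's middle is when it lies in the seat: x 83, y 0, z 52.3 mm in the stand's frame (play about 1 mm along x). Once over the crest it stays there by itself; on the ramp it rolls back when let go.
- keeper (a joint): Angle (rad) of the steel keeper arm, growing clockwise from above. 0: open, free end downhill and outward (to -y), 0.5 rad off the lane; 0.5: parallel to the lane, free end downhill; 2.07: closed at its end stop, pointing straight across the lane (to +y), just downhill of the seated roller. It stays where it is left; about 0.5 N at the knob moves it.
- keeper_pivot (a point): Upright pivot of the keeper arm, outside the right side plate, at x 50, y -74 mm in the stand's frame, z 55. The arm is a bar 10 wide and 12 high (z 49 to 61), reaching 95 mm from here.
- keeper_knob (a point): Middle of the red knob standing on the keeper arm, 85 mm from the pivot: diameter 16 mm, 28 mm high, from z 61 to 89 mm, middle at z 75.
- ink_jar_red: Bystander: loose small ink jar with red lid, 67 x 67 x 62 mm, beyond the stop. Origin under its middle.
- spare_knob_0: Bystander: loose black star knob, 47 x 46 x 27 mm, beside the stand. Origin under its middle.
- bolt_1: Bystander: loose hexagon bolt, 17 x 47 x 20 mm, lying beside the stand. Origin under its middle.
- tape_0: Bystander: loose roll of pale tape lying flat, 86 x 86 x 24 mm, beyond the low end of the stand. Origin under its middle.
Mind the look-alikes: they are no part of the job. There is more than one size of the roller; the job needs the smaller.

How it is judged:
By the outcome, as a careful person would: the job done as asked, in the order asked, and still so for the second after the job is handed in, with the robot touching nothing.
It also fails if it takes over 58 s, if anything falls off the work surface, if the arm or the gripper's body presses on something with over 40 N, if the wrist force passes 120 N, or if a joint passes its speed limit or range.

### The arm

A 6-joint arm with a two-finger parallel gripper is mounted at the origin on a cart in front of the work surface, level with it; the furniture and walls round the work are solid. World frame = base frame: x ahead of the robot, y to its left, z up, the work surface at z = 0. Lengths are in m, angles in degrees, forces in N, time in s.
With the tool pointing down it reaches from about 0.325 to 1 m from the base axis. Payload 5.1 kg.
Tool frame: the origin (TCP) lies at the very end of the fingers, on their centre line; the grasp point (between the pads) lies 19 mm behind it; z points along the fingers, y is the line along which they close (so a half turn about z gives the same grasp; the last joint's range is limited). The gripper opens to 85 mm and grips with 20 to 120 N. Pads are 22 mm wide; open, the fingers measure 114 mm over their backs; the gripper's body (76 mm by 85 mm) begins 54 mm behind the grasp point. The pads swing forward as they close: fully open they stand 13 mm farther back than shut.
Start: joints at [59.954, 7.093, 94.555, -0, 78.352, -4.733], TCP at [0.278, 0.588, 0.231] pointing down, gripper open.
Joint ranges: [-149.61, 149.61], [-58.7, 133.49], [1.44, 155.28], [-77.14, 257.14], [18.33, 153.61], [-166.67, 166.67]. Speed limits (degrees/s): [147.25, 147.25, 180, 180, 180, 180].

### API

Orientations are given as [roll, pitch, yaw] about the fixed x, y, z axes, in that order (R = Rz(yaw) Ry(pitch) Rx(roll)).
In Python, from workcell import readout, cams, manip gives the robot as it stands.
- The arm moves only by the tool drive_tool, never from a script. Its argument "series" is a list that holds one entry, the list of rows, each a list of 7 numbers: the shift along the tool's x, y, z in units of 20 mm (1.0 is 20 mm), then the turn, a rotation vector about the tool's x, y, z in units of 5 degrees (1.0 is 5 degrees), then the closure, from -1 (fully open) to 1 (shut), so that 0 is half open. In form: [[[x, y, z, wx, wy, wz, claw], ...]]. A call has 1 to 8 rows; each row shifts and turns the commanded pose from where the row before left it, along the tool's axes as they then stand; what a row does not reach is not made up. A row lasts 1/12 s, in which the tool goes at most 41.7 mm and 7.16 degrees, less where a joint would pass 70% of its speed; a pose out of reach is approached as far as the arm can. A call with a number of a shift or a turn outside -1 to 1 is refused whole. A call with a gripper value outside its range is refused whole. The fingers move at their own pace and stop on an object; "squeeze" is the grip in N (left out, the last holds). Time passes only in rows, so rows that do not move let the fingers close. It gives the time, the measured TCP pose, the force, the opening and the grip force at its end, in the units of the state.
- readout.state(): the state, without advancing time (a new reading comes with each control period).
- cams.get_image(name): name is "scene" or "top" or "wrist"; returns a dict with "frame" (400x640x3 uint8, blue, green, red), "fx", "fy", "cx", "cy" (pixels), "world_from_camera" (4x4, takes a point from camera to world coordinates). Camera axes: x right, y up, looking along -z (the intrinsics and any distortion apply to the point x, -y, -z); pixel columns grow to the right and rows downward; lengths in m; the calibration is good to about 2 mm. A picture is of the moment at which its call begins. There is no depth.
- manip.close_job(): hands the job in; it is judged then, once.
The state is a dict: "t": time; "qpos": joint angles; "qvel": joint speeds; "tau": joint torques, N m; "tcp_pos": TCP position; "eef_rot": TCP orientation; "wrist_force": force on the tool from outside, world axes, zero at the start; "wrist_torque": the same for the moment, N m; "opening": finger opening in m; "gripper_force": force on a finger pad.
Only numpy, scipy, OpenCV 4.12 (cv2) and the standard library are available. Lean on these libraries where they do the work, as an engineer would, in place of code of your own. Each camera call takes 0.05 s, during which the arm holds its last target. There are 200 camera calls.

## Working session

There is one attempt and no reset: what is moved stays moved. The work goes in short steps, Python scripts to look and compute and a tool call to move; the robot and the scene stay as the last step left them, time stands still between calls to the robot, and variables do not carry over. Pictures are saved under pics/ and viewed, at most 10 in all, crops included, and the job is handed in when it is done.

Besides the shell and the picture viewer there is one more tool, called as a command line: name --argument value ..., lists and objects as JSON in quotes. drive_tool: Moves the arm, as the interface text tells. Its arguments: {"type":"object","properties":{"series":{"type":"array","items":{"type":"array","items":{"type":"array","items":{"type":"number","minimum":-1,"maximum":1}}}},"squeeze":{"type":"number"}},"required":["series"]}

```bash
mkdir -p pics; ls; python3 - <<'E'
from workcell import readout, cams
import cv2, json
for n in ["scene","top"]:
    d=cams.get_image(n); cv2.imwrite(f"pics/{n}0.png",d["frame"]); print(n,d["fx"],d["fy"],d["cx"],d["cy"],d["world_from_camera"],[k for k in d])
print(readout.state())
E
```

```text
pics
scene 390.5677371343716 390.5677371343716 315.94847779455324 198.93792866813428 [[ 0.36627919  0.49272355 -0.78934343 -0.12247957]
 [-0.93045618  0.20263256 -0.30527256 -0.42043945]
 [ 0.0095317   0.84626446  0.53267777  0.53689444]
 [ 0.          0.          0.          1.        ]] ['frame', 'fx', 'fy', 'cx', 'cy', 'world_from_camera']
top 430.4438355497767 430.4438355497767 318.9727496635475 202.9644152456183 [[ 0.02198474  0.99222508 -0.12249926  0.44009353]
 [-0.99975372  0.02144803 -0.00569839 -0.1533152 ]
 [-0.00302672  0.12259437  0.99245225  0.98912214]
 [ 0.          0.          0.          1.        ]] ['frame', 'fx', 'fy', 'cx', 'cy', 'world_from_camera']
{'t': 0.1, 'qpos': array([ 5.99554800e+01,  7.12935652e+00,  9.46258166e+01, -1.54396096e-03,
        7.83529297e+01, -4.73230999e+00]), 'qvel': array([ 0.07401253, -0.05445354, -0.0623948 , -0.0443339 ,  0.11345232,
       -0.06749977]), 'tau': array([ 1.20914533e-04, -4.24929535e+01, -3.66654611e+01, -4.57844885e-05,
        3.94085873e-03,  4.03414867e-05]), 'tcp_pos': array([0.27765904, 0.58709917, 0.23018505]), 'eef_rot': array([-1.79892141e+02, -7.41210618e-03,  1.54688096e+02]), 'wrist_force': array([-0.3280365 ,  0.16777803, -0.2334684 ]), 'wrist_torque': array([ 0.04990688,  0.0248145 , -0.02344426]), 'gripper_force': 0.0, 'opening': 0.08572579698221741}
```

View pics/scene0.png

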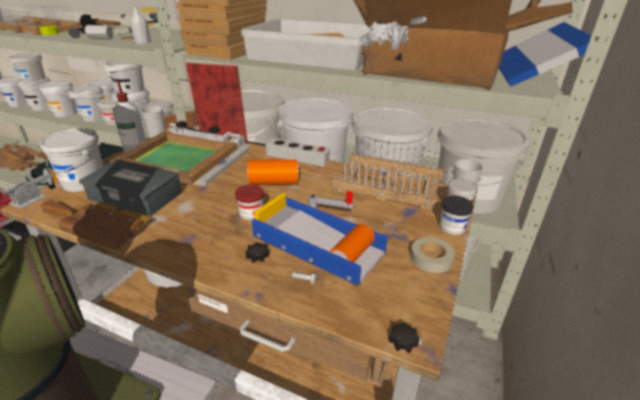

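View pics/top0.png

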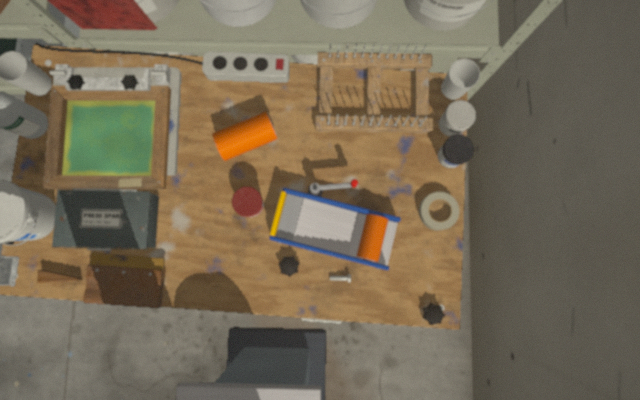

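The scene view shows the blue stand with an orange roller in its apron at (352,243) and the keeper with its red knob at (349,197). The second orange roller lies loose at (273,172). In the top view these are at (374,238) for the roller in the stand, (354,183) for the knob, and (245,136) for the loose roller, which is larger. The one in the stand fits the description. I'll measure and confirm it with a crop.

```bash
cat > h.py <<'E'
import numpy as np, cv2
from workcell import cams, readout
def ray(d,px,z):
    px=np.atleast_2d(px).astype(float); T=d["world_from_camera"]
    v=np.c_[(px[:,0]-d["cx"])/d["fx"],-(px[:,1]-d["cy"])/d["fy"],-np.ones(len(px))]@T[:3,:3].T
    return T[:3,3]+v*((z-T[2,3])/v[:,2])[:,None]
def proj(d,P):
    T=d["world_from_camera"]; c=(np.atleast_2d(P)-T[:3,3])@T[:3,:3]
    return np.c_[d["cx"]+d["fx"]*c[:,0]/-c[:,2], d["cy"]-d["fy"]*c[:,1]/-c[:,2]]
def mask(d,lo,hi,box):
    h=cv2.cvtColor(d["frame"],cv2.COLOR_BGR2HSV); m=cv2.inRange(h,lo,hi); o=np.zeros_like(m)
    x0,y0,x1,y1=box; o[y0:y1,x0:x1]=m[y0:y1,x0:x1]; return o
def pts(m): return np.argwhere(m)[:,::-1]
E
python3 - <<'E'
from h import *
d=cams.get_image("top")
for nm,lo,hi,z,box in [("blue",(105,140,60),(125,255,255),.046,(260,175,410,280)),("yellow",(20,150,120),(32,255,255),.062,(260,175,300,250)),("orange",(5,180,120),(15,255,255),.0357,(340,205,400,275)),("big",(5,180,120),(15,255,255),.03,(200,100,290,170)),("red",(0,150,100),(4,255,255),.08,(340,170,365,195))]:
    m=mask(d,lo,hi,box); p=pts(m); w=ray(d,p,z)[:,:2]
    r=cv2.minAreaRect((w*1000).astype(np.float32)); print(nm,len(p),np.round(p.mean(0),1),np.round(w.mean(0),4),[np.round(x,1) for x in r]); 
    if nm in("blue","yellow"): print(np.round(cv2.boxPoints(r),1))
c=cv2.resize(d["frame"][165:285,255:415],None,fx=5,fy=5,interpolation=cv2.INTER_CUBIC); cv2.imwrite("pics/crop1.png",c)
E
```

```text
blue 498 [333.7 224.5] [ 0.5099 -0.1811] [array([ 502.3, -183.8]), array([258.8, 115.1]), np.float64(76.6)]
[[ 416.3 -296.3]
 [ 528.3 -323. ]
 [ 588.4  -71.3]
 [ 476.4  -44.6]]
yellow 295 [277.4 213.2] [ 0.5303 -0.0585] [array([531. , -58.6]), array([14.7, 98.3]), np.float64(77.4)]
[[481.5 -55.1]
 [577.4 -76.6]
 [580.6 -62.2]
 [484.7 -40.7]]
orange 807 [373.  237.2] [ 0.4842 -0.2688] [array([ 484.6, -268.9]), array([42.6, 96. ]), np.float64(77.1)]
big 1603 [244.2 137. ] [0.7071 0.0266] [array([707. ,  26.5]), array([ 67.4, 134.5]), np.float64(24.3)]
red 34 [353.8 183.1] [ 0.5968 -0.2216] [array([ 596.9, -221. ]), array([13. , 10.7]), np.float64(1.2)]
```

View pics/crop1.png

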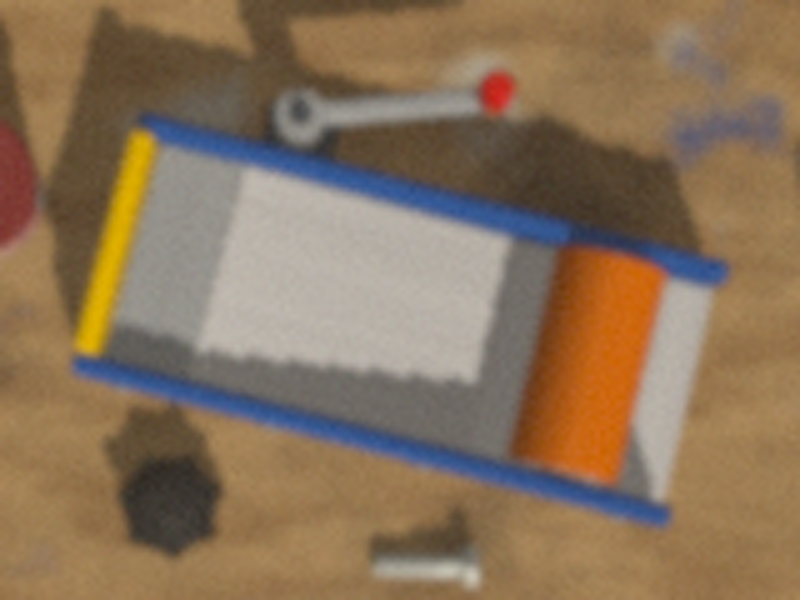

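The crop shows the roller in the stand at the low end, crop (590,365), about 43 x 96 mm in the mask. The loose one measures 67 x 134 mm, so the roller in the stand is the smaller and the right one. The keeper pivot is at crop (300,115) and its knob at (495,92).

Stand pose is about origin (0.5055, -0.170) with yaw 77.1°; stop, plates and roller all agree on it. Now moving to above the low end.

drive_tool --series '[[[-0.76,-1,0,0,0,0,-0.2],[-0.76,-1,0,0,0,0,-0.2],[-0.76,-1,0,0,0,0,-0.2],[-0.76,-1,0,0,0,0,-0.2],[-0.76,-1,0,0,0,0,-0.2],[-0.76,-1,0,0,0,0,-0.2],[-0.76,-1,0,0,0,0,-0.2],[-0.76,-1,0,0,0,0,-0.2]]]'

```text
t: 0.82
tcp_pos: [0.3193, 0.3896, 0.2309]
eef_rot: [-180.0, -0.0, 154.7]
wrist_force: [0.1, -0.7, 0.6]
opening: 0.0511
gripper_force: 0.0
```

drive_tool --series '[[[-0.76,-1,0,0,0,0,-0.2],[-0.76,-1,0,0,0,0,-0.2],[-0.76,-1,0,0,0,0,-0.2],[-0.76,-1,0,0,0,0,-0.2],[-0.76,-1,0,0,0,0,-0.2],[-0.76,-1,0,0,0,0,-0.2],[-0.76,-1,0,0,0,0,-0.2],[-0.76,-1,0,0,0,0,-0.2]]]'

```text
t: 1.48
tcp_pos: [0.3608, 0.1931, 0.2311]
eef_rot: [-180.0, -0.0, 154.7]
wrist_force: [0.5, 0.1, 0.3]
opening: 0.0511
gripper_force: 0.0
```

drive_tool --series '[[[-0.76,-1,0,0,0,0,-0.2],[-0.76,-1,0,0,0,0,-0.2],[-0.76,-1,0,0,0,0,-0.2],[-0.76,-1,0,0,0,0,-0.2],[-0.76,-1,0,0,0,0,-0.2],[-0.76,-1,0,0,0,0,-0.2],[-0.76,-1,0,0,0,0,-0.2],[-0.76,-1,0,0,0,0,-0.2]]]'

```text
t: 2.15
tcp_pos: [0.4023, -0.0036, 0.2311]
eef_rot: [180.0, 0.0, 154.7]
wrist_force: [1.0, 1.0, 0.2]
opening: 0.0512
gripper_force: 0.0
```

drive_tool --series '[[[-0.76,-1,0,0,0,0,-0.2],[-0.76,-1,0,0,0,0,-0.2],[-0.76,-1,0,0,0,0,-0.2],[-0.76,-1,0,0,0,0,-0.2],[-0.76,-1,0,0,0,0,-0.2],[-0.76,-1,0,0,0,0,-0.2],[-0.76,-1,0,0,0,0,-0.2],[-0.76,-1,0,0,0,0,-0.2]]]'

```text
t: 2.82
tcp_pos: [0.4438, -0.2002, 0.231]
eef_rot: [180.0, -0.0, 154.7]
wrist_force: [0.6, -0.2, -0.7]
opening: 0.0514
gripper_force: 0.0
```

drive_tool --series '[[[-0.76,-1,0,0,0,0,-0.2],[-0.76,-1,0,0,0,0,-0.2],[-0.76,-1,0,0,0,0,-0.2],[-0.76,-1,0,0,0,0,-0.2],[0,0,0,0,0,1,-0.2],[0,0,0,0,0,1,-0.2],[0,0,0,0,0,1,-0.2],[0,0,0,0,0,1,-0.2]]]'

```text
t: 3.48
tcp_pos: [0.4645, -0.2974, 0.2308]
eef_rot: [-180.0, -0.1, 134.4]
wrist_force: [1.1, 0.4, 0.1]
opening: 0.0512
gripper_force: 0.0
```

drive_tool --series '[[[0,0,0.5,0,0,1,-0.2],[0,0,0.5,0,0,1,-0.2],[0,0,0.5,0,0,1,-0.2],[0,0,0.5,0,0,1,-0.2],[0,0,0.5,0,0,1,-0.2],[0,0,0.5,0,0,1,-0.2],[0,0,0.5,0,0,1,-0.2],[0,0,0.5,0,0,1,-0.2]]]'

```text
t: 4.15
tcp_pos: [0.4645, -0.2971, 0.1504]
eef_rot: [-180.0, -0.0, 94.4]
wrist_force: [0.8, 0.8, 0.3]
opening: 0.0516
gripper_force: 0.0
```

drive_tool --series '[[[0,0,0,0,0,1,-0.2],[0,0,0,0,0,1,-0.2],[0,0,0,0,0,1,-0.2],[0,0,0,0,0,0.46,-0.2],[-0.5,0,0,0,0,0,-0.2],[-0.5,0,0,0,0,0,-0.2]]]'

```text
t: 4.65
tcp_pos: [0.4602, -0.3172, 0.1511]
eef_rot: [-180.0, 0.0, 77.5]
wrist_force: [-0.4, -0.6, 1.2]
opening: 0.0512
gripper_force: 0.0
```

```bash
python3 - <<'E'
from h import *
print(readout.state()["tcp_pos"],readout.state()["eef_rot"])
d=cams.get_image("wrist"); im=d["frame"].copy()
c,s=np.cos(np.radians(77.1)),np.sin(np.radians(77.1)); O=np.array([.5055,-.170])
def S(x,y,z): return [O[0]+(c*x-s*y)/1e3,O[1]+(s*x+c*y)/1e3,z/1e3]
P=[S(-150,60,46),S(-150,-60,46),S(-150,50,46),S(-150,-50,46),S(-60,50,46),S(-60,-50,46),S(-100,48,60.7),S(-100,-48,60.7)]
for q in proj(d,P): cv2.circle(im,tuple(int(round(v)) for v in q),3,(255,0,255),1)
cv2.imwrite("pics/wrist1.png",im)
t=cams.get_image("tape") if 0 else None
E
```

```text
[ 0.46016932 -0.31715627  0.15108989] [-1.79979774e+02  5.43545641e-03  7.75129868e+01]
```

View pics/wrist1.png

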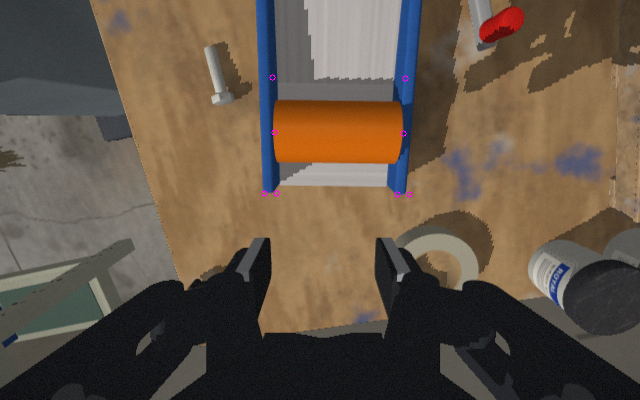

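The wrist view agrees with the stand pose: markers sit within about 2 mm of the plate corners (263..409, 193). The roller lies square at rows 100–163, and the tape at (437,262) is clear of the fingers' path. Centring and descending.

drive_tool --series '[[[0,0.52,0,0,0,0.08,-0.2],[0,0,1,0,0,0,-0.2],[0,0,1,0,0,0,-0.2],[0,0,1,0,0,0,-0.2],[0,0,1,0,0,0,-0.2],[0,0,1,0,0,0,-0.2],[0,0,0.7,0,0,0,-0.2],[0,0,0.6,0,0,0,-0.2]]]'

```text
t: 5.37
tcp_pos: [0.4705, -0.3188, 0.0236]
eef_rot: [-179.9, -0.0, 77.0]
wrist_force: [-0.6, 0.3, -1.2]
opening: 0.0509
gripper_force: 0.0
```

```bash
python3 - <<'E'
from h import *
a=cams.get_image("scene")["frame"][190:300,230:400]; b=cams.get_image("wrist")["frame"]
a=cv2.resize(a,(618,400),interpolation=cv2.INTER_CUBIC)
cv2.imwrite("pics/c2.png",cv2.resize(np.hstack([a,b]),None,fx=.63,fy=.63))
print(readout.state()["wrist_force"],readout.state()["tcp_pos"])
E
```

```text
[-0.44991534  0.48346367  0.04756228] [ 0.46949895 -0.31804992  0.02281284]
```

View pics/c2.png

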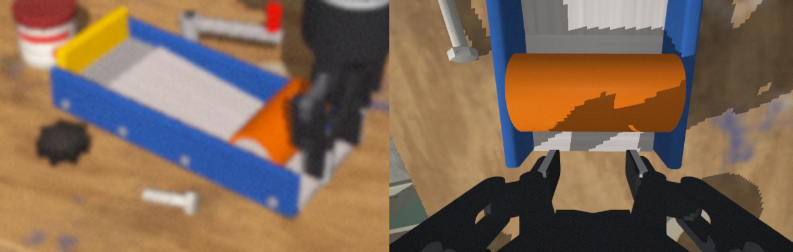

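Both fingers are inside the lane behind the roller, centred. Pushing gently.

drive_tool --series '[[[0.15,0,0,0,0,0,-0.2],[0.15,0,0,0,0,0,-0.2],[0.15,0,0,0,0,0,-0.2],[0.15,0,0,0,0,0,-0.2],[0.15,0,0,0,0,0,-0.2],[0.15,0,0,0,0,0,-0.2],[0.1,0,0,0,0,0,-0.2],[0.1,0,0,0,0,0,-0.2]]]'

```text
t: 6.13
tcp_pos: [0.4763, -0.2986, 0.0265]
eef_rot: [179.9, 0.1, 77.0]
wrist_force: [-0.9, -2.4, 1.6]
opening: 0.0514
gripper_force: 1.2
```

drive_tool --series '[[[0.1,0,0,0,0,0,-0.2],[0.1,0,0,0,0,0,-0.2],[0.1,0,0,0,0,0,-0.2],[0.1,0,0,0,0,0,-0.2],[0.1,0,0,0,0,0,-0.2],[0.1,0,0,0,0,0,-0.2],[0.1,0,0,0,0,0,-0.2],[0.1,0,0,0,0,0,-0.2]]]'

```text
t: 6.8
tcp_pos: [0.4791, -0.2817, 0.0253]
eef_rot: [-180.0, -0.0, 77.0]
wrist_force: [0.7, -0.4, 0.9]
opening: 0.0513
gripper_force: 0.1
```

```bash
cat >> h.py <<'E'
c,s=np.cos(np.radians(77.1)),np.sin(np.radians(77.1)); O=np.array([.5055,-.170])
def toS(w): r=(np.atleast_2d(w)[:,:2]-O)*1e3; return np.c_[c*r[:,0]+s*r[:,1],-s*r[:,0]+c*r[:,1]]
def S(x,y,z): return [O[0]+(c*x-s*y)/1e3,O[1]+(s*x+c*y)/1e3,z/1e3]
def roller(z,save=None):
    st=readout.state(); print("tcp",toS(st["tcp_pos"]).round(1),st["tcp_pos"][2].round(4),st["eef_rot"].round(1),st["wrist_force"].round(1))
    d=cams.get_image("wrist"); m=mask(d,(5,180,60),(15,255,255),(0,0,640,400)); m=cv2.morphologyEx(m,cv2.MORPH_OPEN,np.ones((5,5)))
    n,l,stt,_=cv2.connectedComponentsWithStats(m); k=1+stt[1:,4].argmax(); p=pts(l==k)
    # per-column front/back edges
    for cx in np.linspace(p[:,0].min(),p[:,0].max(),5)[1:4]:
        v=p[abs(p[:,0]-cx)<1][:,1]; print("col",int(cx),v.min(),v.max(),toS(ray(d,[[cx,v.min()],[cx,v.max()]],z)).round(1).tolist())
    if save: cv2.imwrite(save,d["frame"])
E
python3 -c "
from h import *
roller(.037,'pics/w3.png')"
```

```text
tcp [[-114.8    0.8]] 0.0253 [-180.   -0.   77.] [ 0.7 -0.4  0.9]
col 255 129 244 [[-55.3, 28.6], [-106.6, 31.6]]
col 322 129 244 [[-55.4, 0.7], [-106.6, 0.8]]
col 389 129 244 [[-55.4, -27.1], [-106.6, -29.9]]
```

drive_tool --series '[[[0.13,0,0,0,0,0,-0.2],[0.13,0,0,0,0,0,-0.2],[0.13,0,0,0,0,0,-0.2],[0.13,0,0,0,0,0,-0.2],[0.13,0,0,0,0,0,-0.2],[0.13,0,0,0,0,0,-0.2],[0.13,0,0,0,0,0,-0.2],[0.13,0,0,0,0,0,-0.2]]]'

```text
t: 7.52
tcp_pos: [0.484, -0.2619, 0.0255]
eef_rot: [180.0, 0.0, 77.0]
wrist_force: [-0.9, -1.7, 0.0]
opening: 0.0516
gripper_force: 0.8
```

drive_tool --series '[[[0.13,0,-0.02,0,0,0,-0.2],[0.13,0,-0.02,0,0,0,-0.2],[0.13,0,-0.02,0,0,0,-0.2],[0.13,0,-0.02,0,0,0,-0.2],[0.13,0,-0.02,0,0,0,-0.2],[0.13,0,-0.02,0,0,0,-0.2],[0.13,0,-0.02,0,0,0,-0.2],[0.13,0,-0.02,0,0,0,-0.2]]]'

```text
t: 8.18
tcp_pos: [0.4885, -0.2412, 0.0286]
eef_rot: [-180.0, 0.0, 77.0]
wrist_force: [0.3, -1.2, 0.3]
opening: 0.0514
gripper_force: 0.7
```

```bash
python3 -c "
from h import *
roller(.040)"
```

```text
tcp [[-73.2   0.7]] 0.0286 [-180.    0.   77.] [ 0.3 -1.2  0.3]
col 255 130 244 [[-14.2, 28.5], [-65.1, 31.5]]
col 322 130 244 [[-14.2, 0.6], [-65.2, 0.7]]
col 389 130 244 [[-14.3, -27.3], [-65.2, -30.1]]
```

drive_tool --series '[[[0.13,0,-0.018,0,0,0,-0.2],[0.13,0,-0.018,0,0,0,-0.2],[0.13,0,-0.018,0,0,0,-0.2],[0.13,0,-0.018,0,0,0,-0.2],[0.13,0,-0.018,0,0,0,-0.2],[0.13,0,-0.018,0,0,0,-0.2],[0.13,0,-0.018,0,0,0,-0.2],[0.13,0,-0.018,0,0,0,-0.2]]]'

```text
t: 8.9
tcp_pos: [0.4932, -0.221, 0.0315]
eef_rot: [180.0, 0.0, 77.0]
wrist_force: [-0.9, -0.9, -0.3]
opening: 0.051
gripper_force: 0.7
```

drive_tool --series '[[[0.13,0,-0.018,0,0,0,-0.2],[0.13,0,-0.018,0,0,0,-0.2],[0.13,0,-0.018,0,0,0,-0.2],[0.13,0,-0.018,0,0,0,-0.2],[0.13,0,-0.018,0,0,0,-0.2],[0.13,0,-0.018,0,0,0,-0.2],[0.13,0,-0.018,0,0,0,-0.2],[0.13,0,-0.018,0,0,0,-0.2]]]'

```text
t: 9.57
tcp_pos: [0.4979, -0.2007, 0.0343]
eef_rot: [-180.0, -0.0, 77.0]
wrist_force: [-0.9, -1.8, 0.8]
opening: 0.0512
gripper_force: 0.7
```

drive_tool --series '[[[0.13,0,-0.018,0,0,0,-0.2],[0.13,0,-0.018,0,0,0,-0.2],[0.13,0,-0.018,0,0,0,-0.2],[0.13,0,-0.018,0,0,0,-0.2],[0.13,0,-0.018,0,0,0,-0.2],[0.13,0,-0.018,0,0,0,-0.2],[0.13,0,-0.018,0,0,0,-0.2],[0.13,0,-0.018,0,0,0,-0.2]]]'

```text
t: 10.23
tcp_pos: [0.5025, -0.1804, 0.0372]
eef_rot: [-180.0, 0.0, 77.0]
wrist_force: [-1.0, -0.9, 1.3]
opening: 0.0515
gripper_force: 0.7
```

```bash
python3 -c "
from h import *
roller(.049)"
```

```text
tcp [[-10.8   0.6]] 0.0372 [-180.    0.   77.] [-1.  -0.9  1.3]
col 255 130 244 [[48.2, 28.3], [-2.6, 31.3]]
col 322 130 244 [[48.2, 0.5], [-2.6, 0.6]]
col 389 130 244 [[48.2, -27.3], [-2.6, -30.1]]
```

drive_tool --series '[[[0.13,0,-0.018,0,0,0,-0.2],[0.13,0,-0.018,0,0,0,-0.2],[0.13,0,-0.018,0,0,0,-0.2],[0.13,0,-0.018,0,0,0,-0.2],[0.13,0,-0.018,0,0,0,-0.2],[0.13,0,-0.018,0,0,0,-0.2],[0.13,0,-0.018,0,0,0,-0.2],[0.13,0,-0.018,0,0,0,-0.2]]]'

```text
t: 10.95
tcp_pos: [0.5073, -0.1602, 0.0401]
eef_rot: [180.0, 0.0, 77.0]
wrist_force: [-0.4, -0.5, 0.7]
opening: 0.051
gripper_force: 0.7
```

drive_tool --series '[[[0.12,0,-0.017,0,0,0,-0.2],[0.12,0,-0.017,0,0,0,-0.2],[0.12,0,-0.017,0,0,0,-0.2],[0.12,0,-0.017,0,0,0,-0.2],[0.12,0,-0.017,0,0,0,-0.2],[0.12,0,-0.017,0,0,0,-0.2],[0.12,0,-0.017,0,0,0,-0.2],[0.12,0,-0.017,0,0,0,-0.2]]]'

```text
t: 11.62
tcp_pos: [0.5116, -0.1415, 0.0428]
eef_rot: [180.0, 0.0, 77.0]
wrist_force: [-1.0, -1.7, 0.4]
opening: 0.0511
gripper_force: 0.7
```

drive_tool --series '[[[0.08,0,-0.01,0,0,0,-0.2],[0.08,0,-0.01,0,0,0,-0.2],[0.08,0,-0.01,0,0,0,-0.2],[0.08,0,-0.01,0,0,0,-0.2],[0.08,0,-0.01,0,0,0,-0.2],[0.08,0,-0.01,0,0,0,-0.2],[0,0,0,0,0,0,-0.2]]]'

```text
t: 12.2
tcp_pos: [0.5136, -0.132, 0.0439]
eef_rot: [-180.0, -0.0, 77.0]
wrist_force: [-0.1, -0.1, 0.3]
opening: 0.0511
gripper_force: 0.0
```

```bash
python3 -c "
from h import *
roller(.053,'pics/w4.png')"
```

```text
tcp [[38.9  0.5]] 0.0439 [-180.   -0.   77.] [-0.1 -0.1  0.3]
col 255 105 220 [[107.9, 28.1], [57.8, 31.0]]
col 322 106 220 [[107.5, 0.5], [57.7, 0.6]]
col 389 106 220 [[107.5, -27.2], [57.7, -29.9]]
```

View pics/w4.png

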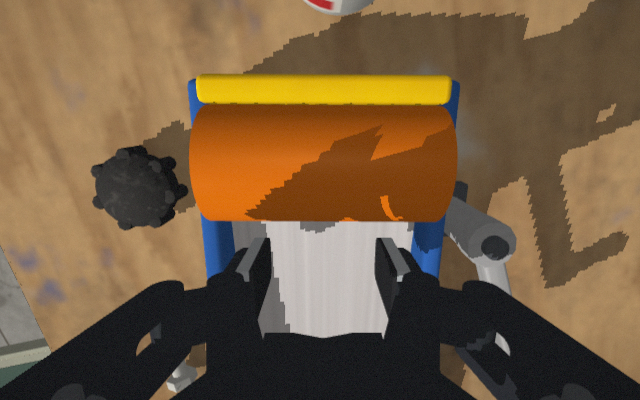

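The roller is in the seat against the yellow stop: its edges at rows 106–220 give x 57.6–107.6, middle about 83, square, with no contact force. Now lifting clear, closing the fingers and going beside the knob.

drive_tool --series '[[[-0.2,0,0,0,0,0,-0.2],[0,0,-1,0,0,0,-0.2],[0,0,-1,0,0,0,-0.2],[0,0,-1,0,0,0,-0.2],[0,0,-1,0,0,0,-0.2],[0,0,-1,0,0,0,0.2],[-0.5,1,-1,0,0,0,1],[-0.5,1,0,0,0,0,1]]]'

```text
t: 12.92
tcp_pos: [0.5497, -0.166, 0.1693]
eef_rot: [179.5, 0.1, 77.0]
wrist_force: [0.6, -0.3, 2.2]
opening: 0.0155
gripper_force: 0.0
```

drive_tool --series '[[[-0.6,1,0,0,0,0,1],[-0.6,1,0,0,0,0,1],[-0.6,1,0,0,0,0,1],[-0.6,1,0,0,0,0,1],[-0.6,0.7,0,0,0,0,1],[-0.6,0,0,0,0,0,1],[-0.6,0,0,0,0,0,1],[0,0,0,0,0,0,1]]]'

```text
t: 13.58
tcp_pos: [0.6186, -0.2698, 0.1636]
eef_rot: [-179.9, 0.0, 76.9]
wrist_force: [0.5, -0.4, 0.6]
opening: 0.0007
gripper_force: 0.0
```

```bash
cat >> h.py <<'E'
def knob(save=None):
    st=readout.state(); print("tcp",toS(st["tcp_pos"]).round(1),st["tcp_pos"][2].round(4),st["eef_rot"].round(1),st["wrist_force"].round(1))
    for n in ("wrist","top"):
        d=cams.get_image(n); m=mask(d,(0,150,60),(4,255,255),(0,0,640,400))|mask(d,(176,150,60),(180,255,255),(0,0,640,400))
        k,l,q,cc=cv2.connectedComponentsWithStats(m)
        for i in range(1,k):
            if q[i,4]>15: print(n,cc[i].round(1),q[i],toS(ray(d,cc[i],.080)).round(1))
        if save: cv2.imwrite(f"pics/{save}_{n}.png",d["frame"])
E
python3 -c "
from h import *
knob('k1')"
```

```text
tcp [[ -72.  -132.5]] 0.1636 [-179.9    0.    76.9] [ 0.5 -0.4  0.6]
wrist [280.2 150.9] [269 140  24  23 419] [[ -31.3 -101.6]]
top [72.   5.7] [ 52   0  36  17 204] [[ 683.  -339.9]]
top [111.9  14.1] [ 88   0  60  28 678] [[ 589.3 -342.5]]
top [279.3  64. ] [277  60   5   8  30] [[ 193.1 -320.2]]
top [249.5 203.3] [237 188  24  27 304] [[174.9  -3.8]]
```

View pics/k1_wrist.png

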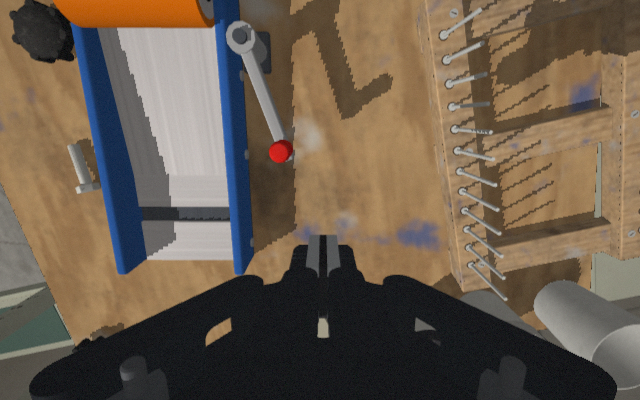

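The wrist view shows the keeper open: pivot at (243,38), knob at (280,151), which is stand (-31,-102). That fits the radius of 85 mm, and the fingers are shut. Next I move outboard of the knob, descend, and push it inward along its arc.

drive_tool --series '[[[1,0,0,0,0,0,1],[1,0,0,0,0,0,1],[0,0,1,0,0,0,1],[0,0,1,0,0,0,1],[0,0,1,0,0,0,1],[0,0,1,0,0,0,1],[0,0,0.55,0,0,0,1],[0,0,0,0,0,0,1]]]'

```text
t: 14.35
tcp_pos: [0.6264, -0.2271, 0.0695]
eef_rot: [-179.7, -0.1, 77.0]
wrist_force: [-0.8, 0.3, -0.5]
opening: 0.0001
gripper_force: 0.0
```

```bash
python3 -c "
from h import *
knob()"
```

```text
tcp [[ -28.7 -130.6]] 0.0695 [-1.797e+02 -1.000e-01  7.700e+01] [-0.8  0.3 -0.5]
wrist [262.8 258.9] [ 242  236   40   49 1267] [[ -28.6 -102.7]]
top [64.2  2.4] [ 53   0  23   8 104] [[ 702.6 -343.2]]
top [108.3  13.1] [ 72   0  74  28 769] [[ 597.7 -342.8]]
top [279.4  64. ] [277  60   5   8  31] [[ 192.9 -320.4]]
top [249.3 203.5] [237 189  24  27 309] [[175.4  -3.3]]
top [236.3 196.6] [234 194   6   8  19] [[206.3 -10.9]]
```

drive_tool --series '[[[-0.05,-0.35,0,0,0,0,1],[-0.05,-0.35,0,0,0,0,1],[-0.05,-0.35,0,0,0,0,1],[-0.05,-0.35,0,0,0,0,1],[-0.05,-0.3,0,0,0,0,1],[0,0,0,0,0,0,1]]]'

```text
t: 14.95
tcp_pos: [0.5934, -0.2259, 0.0732]
eef_rot: [-180.0, -0.0, 77.0]
wrist_force: [0.3, 0.8, 0.3]
opening: -0.0003
gripper_force: 0.0
```

drive_tool --series '[[[0.05,-0.33,0,0,0,0,1],[0.05,-0.33,0,0,0,0,1],[0.07,-0.33,0,0,0,0,1],[0.08,-0.33,0,0,0,0,1],[0.08,-0.33,0,0,0,0,1]]]'

```text
t: 15.37
tcp_pos: [0.5633, -0.2117, 0.0728]
eef_rot: [-180.0, -0.0, 77.0]
wrist_force: [0.6, -1.0, 0.7]
opening: -0.0001
gripper_force: 0.3
```

```bash
python3 -c "
from h import *
knob()" | grep -v top
```

```text
tcp [[-27.8 -65.6]] 0.0728 [-180.   -0.   77.] [ 0.6 -1.   0.7]
wrist [278. 258.] [ 262  235   35   49 1109] [[-28.7 -44.3]]
```

drive_tool --series '[[[0.14,-0.32,0,0,0,0,1],[0.16,-0.32,0,0,0,0,1],[0.16,-0.32,0,0,0,0,1],[0.18,-0.32,0,0,0,0,1],[0,0.2,0,0,0,0,1],[-0.8,0,0,0,0,0,1],[-0.8,0,0,0,0,0,1],[0,0,0,0,0,0,1]]]'

```text
t: 16.13
tcp_pos: [0.5385, -0.2277, 0.0731]
eef_rot: [180.0, 0.1, 76.9]
wrist_force: [-0.1, 0.5, 0.4]
opening: 0.0001
gripper_force: 0.0
```

drive_tool --series '[[[0,-0.7,0,0,0,0,1],[0,-0.7,0,0,0,0,1],[0,0,0,0,0,0,1]]]'

```text
t: 16.38
tcp_pos: [0.5095, -0.2187, 0.0721]
eef_rot: [-179.8, -0.0, 77.0]
wrist_force: [-0.3, 0.6, -0.3]
opening: -0.0001
gripper_force: 0.0
```

```bash
python3 -c "
from h import *
knob('k3')" | grep -v top
```

```text
tcp [[-46.5 -14.8]] 0.0721 [-179.8   -0.    77. ] [-0.3  0.6 -0.3]
wrist [330.3 192.9] [ 314  172   34   42 1132] [[-15.2 -18.3]]
```

drive_tool --series '[[[0.31,0,0,0,0,0,1],[0.31,0,0,0,0,0,1],[0.32,-0.2,0,0,0,0,1],[0.32,-0.2,0,0,0,0,1],[0.32,-0.2,0,0,0,0,1],[0.38,-0.18,0,0,0,0,1],[0.38,-0.16,0,0,0,0,1],[0.38,-0.14,0,0,0,0,1]]]'

```text
t: 17.15
tcp_pos: [0.5026, -0.1607, 0.073]
eef_rot: [180.0, -0.0, 77.0]
wrist_force: [-0.6, -0.3, -0.5]
opening: -0.0005
gripper_force: 0.5
```

drive_tool --series '[[[0.25,-0.06,0,0,0,0,1],[0.25,-0.04,0,0,0,0,1],[0.25,-0.03,0,0,0,0,1],[0.15,0,0,0,0,0,1],[0,0,0,0,0,0,1]]]'

```text
t: 17.57
tcp_pos: [0.5045, -0.1431, 0.0731]
eef_rot: [180.0, -0.0, 77.0]
wrist_force: [0.7, 0.2, 0.3]
opening: 0.0003
gripper_force: 0.0
```

```bash
python3 -c "
from h import *
knob('k4')" | grep -v top
```

```text
tcp [[26.  7.]] 0.0731 [180.  -0.  77.] [0.7 0.2 0.3]
wrist [313.3 218. ] [ 296  196   34   44 1177] [[45.1 11.3]]
```

drive_tool --series '[[[0.08,-0.05,0,0,0,0,1],[0.08,-0.05,0,0,0,0,1],[0.06,-0.05,0,0,0,0,1],[0.05,0,0,0,0,0,1],[0.05,0,0,0,0,0,1],[0,0,0,0,0,0,1]]]'

```text
t: 18.17
tcp_pos: [0.5025, -0.1368, 0.073]
eef_rot: [-180.0, 0.0, 77.0]
wrist_force: [-0.6, -1.4, 1.3]
opening: -0.0002
gripper_force: 0.3
```

```bash
python3 -c "
from h import *
knob()" | grep -v top
```

```text
tcp [[31.7 10.4]] 0.073 [-180.    0.   77.] [-0.6 -1.4  1.3]
wrist [335.5   5.4] [324   0  23  12 129] [[137.9   5.2]]
wrist [351.6   0.4] [344   0  15   2  25] [[139.6  -1. ]]
wrist [320.2 219. ] [ 303  197   34   45 1186] [[50.4 11.5]]
```

drive_tool --series '[[[0.06,0,0,0,0,0,1],[0.06,0,0,0,0,0,1],[0.06,0,0,0,0,0,1],[0,0,0,0,0,0,1]]]'

```text
t: 18.6
tcp_pos: [0.5027, -0.1361, 0.0731]
eef_rot: [-180.0, 0.4, 77.1]
wrist_force: [-5.1, -12.4, 1.0]
opening: -0.0003
gripper_force: 6.2
```

```bash
python3 -c "
from h import *
knob()" | grep -v top
```

```text
tcp [[32.4 10.3]] 0.0731 [-180.     0.4   77.1] [ -5.1 -12.4   1. ]
wrist [335.6   5.7] [324   0  23  12 125] [[138.4   5.3]]
wrist [351.9   0.7] [343   0  16   3  35] [[140.1  -1. ]]
wrist [320.1 220.1] [ 303  198   34   45 1191] [[50.6 11.5]]
```

The force rose to 13 N with the knob no longer moving, so the arm is against its end stop. Backing off, rising and moving aside.

drive_tool --series '[[[-0.3,0,0,0,0,0,1],[-0.5,0,0,0,0,0,1],[-0.5,0,-0.5,0,0,0,1],[0,0,-1,0,0,0,1],[0,0,-1,0,0,0,1],[-1,0,-1,0,0,0,1],[-1,0,-1,0,0,0,1],[-1,0,0,0,0,0,1]]]'

```text
t: 19.37
tcp_pos: [0.4864, -0.2194, 0.1691]
eef_rot: [179.5, 0.1, 77.0]
wrist_force: [1.2, -0.7, 1.2]
opening: 0.0003
gripper_force: 0.0
```

```bash
python3 - <<'E'
from h import *
knob('fin')
a=cams.get_image("scene")["frame"][150:310,220:476]
b=cv2.imread("pics/fin_wrist.png"); cv2.imwrite("pics/fin.png",np.hstack([cv2.resize(a,(400,250),interpolation=cv2.INTER_CUBIC),cv2.resize(b,(400,250))]))
E
```

```text
tcp [[-52.4   7.6]] 0.1691 [1.795e+02 1.000e-01 7.700e+01] [ 1.2 -0.7  1.2]
wrist [315.7  62.1] [305  49  22  27 470] [[48.7 11.6]]
top [70.9  5.8] [ 52   0  37  17 217] [[ 685.2 -339.1]]
top [112.3  14.1] [ 89   0  59  28 718] [[ 588.3 -342.8]]
top [279.2  63.9] [277  60   5   8  33] [[ 193.2 -320.5]]
top [248.5 202.6] [236 187  25  28 353] [[177.6  -4.9]]
top [304.3 224.4] [302 222   6   6  30] [[50.7 11.1]]
```

View pics/fin.png

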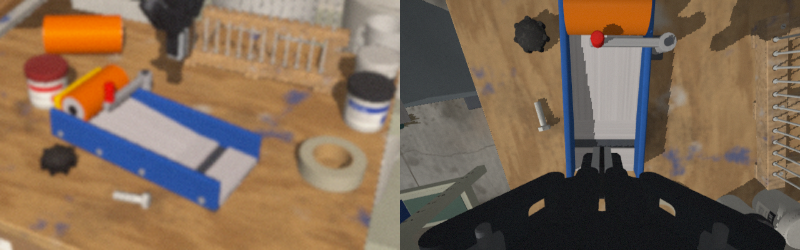

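The roller sits in the seat (left panel 97,92) and the keeper lies straight across the lane behind it, with the knob at (598,39). The bystanders are untouched and the gripper is clear, so I'm handing in.

```bash
python3 -c "
from workcell import manip
print(manip.close_job())"
```

```text
the job is handed in; nothing more can be done
None
```

The smaller orange roller lies in the seat against the yellow stop, the keeper arm is closed against its end stop behind it, and the job is handed in at about 20 s of the 58 s; no verdict was returned.

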